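Make up two drinks kits on the bar trolley

ROBOT

A 6-joint arm with a two-finger parallel gripper is mounted at the origin on the work surface. World frame = base frame: x ahead of the robot, y to its left, z up, the work surface at z = 0. Lengths are in m, angles in rad, forces in N, time in s.
With the tool pointing down it reaches from about 0.375 to 0.9 m from the base axis. Payload 3.1 kg.
Tool frame: the origin (TCP) lies between the finger pads; the fingertips stand 11 mm ahead of it and the grasp point (between the pads) lies 8 mm behind it; z points along the fingers, y is the line along which they close (so a half turn about z gives the same grasp; the last joint's range is limited). The gripper opens to 87 mm and grips with 3 to 60 N. Pads are 19 mm wide; open, the fingers measure 117 mm over their backs; the gripper's body (75 mm by 190 mm) begins 51 mm behind the grasp point.
Start: joints at [1.05, 0.527, 1.433, -0, 1.181, -0.178], TCP at [0.21, 0.589, 0.234] pointing down, gripper open.
Joint ranges: [-3.08, 3.08], [-0.75, 2.2], [0.22, 2.44], [-1.43, 4.57], [0, 2.65], [-2.85, 2.85]. Speed limits (rad/s): [2.79, 2.79, 3.14, 3.14, 3.14, 3.14].

INTERFACE

Orientations are given as a unit quaternion [x, y, z, w].
In Python, from rig import get_obs, camera, hand_in gives the robot as it stands.
- The arm moves only by the shell command python3 -m pendant 'ROWS' [FORCE]. ROWS is JSON, a list that holds one entry, the list of rows, each a list of 7 numbers: the shift along the tool's x, y, z in m, then the turn, a rotation vector about the tool's x, y, z in degrees, then the opening, from 0 (shut) to 1 (fully open). In form: [[[x, y, z, ax, ay, az, fingers], ...]]. A call has exactly 5 rows; each row shifts and turns the commanded pose from where the row before left it, along the tool's axes as they then stand; what a row does not reach is not made up. A row lasts 1/8 s, in which the tool goes at most 62.5 mm and 10.7 degrees, less where a joint would pass 70% of its speed; a pose out of reach is approached as far as the arm can. A call with a gripper value outside its range is refused whole. The fingers move at their own pace and stop on an object; FORCE is the grip in N (left out, the last holds). Time passes only in rows, so rows that do not move let the fingers close, or fill a call up. It gives the time, the measured TCP pose, the force, the opening and the grip force at its end, in the units of the state.
- get_obs(): the state, without advancing time (a new reading comes with each control period).
- camera(name): name is "side" or "top"; returns a dict with "img" (384x512x3 uint8, red, green, blue), "intrinsics" (3x3 intrinsics, pixels), "k1" (the pictures are not rectified: a ray, as slopes to the right and down, at radius r is drawn at 1 + k1 r^2 times it, then the intrinsics apply), "R" (3x3) and "t" (3): a world point X has camera coordinates R X + t. Camera axes: x right, y down, z forward; pixel columns grow to the right and rows downward; lengths in m; the calibration is good to about 2 mm. A picture is of the moment at which its call begins. There is no depth.
- hand_in(): hands the job in; it is judged then, once.
The state is a dict: "time": time; "q": joint angles; "joint_velocities": joint speeds; "joint_torque": joint torques, N m; "position": TCP position; "tool_rot": TCP orientation; "ft_force": force on the tool from outside, world axes, zero at the start; "moment": the same for the moment, N m; "grip_width": finger opening in m; "grip_force": force on a finger pad.
Only numpy, scipy, OpenCV 4.12 (cv2) and the standard library are available. Lean on these libraries where they do the work, as an engineer would, in place of code of your own. Each camera call takes 0.05 s, during which the arm holds its last target. There are 200 camera calls.

TASK

Make up the two drinks kits: stand the amber bottle and the copper sugar tin in the round white dish, and the green bottle, the steel jigger and the blue carton of picks in the wooden tray. Each must end upright, as it stands now, flat on the floor of its dish or tray. Do not tip any of them over, and leave the tongs, the ice mould and the bottle rack alone.

Things in the scene. Friction and masses are not known exactly. Their poses are not given: they have to be found in the camera images.
- amber_bottle: Small amber bitters bottle with a yellow cap and pale label, loose, standing upright. Body 40 mm in diameter with straight sides up to 48 mm, then a shoulder and a cap 23 mm across; 75 mm tall in all, about 110 g. Origin: centre of the underside, z up. Goes in the dish.
- sugar_tin: Round copper sugar tin with a closed lid, loose, 49 mm in diameter (lid; body 48 mm) and 45 mm tall, about 100 g. Origin: centre of the underside, z up. Goes in the dish.
- green_bottle: Small green bottle with a white cap and pale label, loose, standing upright. Body 44 mm in diameter with straight sides up to 48 mm, then a shoulder and a cap 23 mm across; 75 mm tall in all, about 110 g. Origin: centre of the underside, z up. Goes in the tray.
- jigger: Steel double jigger (spirit measure), loose, standing on its smaller cup: lower cup 38 mm in diameter, from 0 to 26 mm height; waist 18 mm; upper cup 42 mm in diameter with straight sides from 44 to 70 mm height (the top; mouth shown as a dark disc, closed), about 120 g. Origin: centre of the underside, z up. Goes in the tray.
- pick_box: Blue carton of cocktail picks, loose, 36 mm (its x) by 48 mm (its y) by 50 mm tall with a pale patch on top, about 60 g. Origin: centre of the underside, z up. Goes in the tray.
- dish: Round white ceramic dish, firmly in place: flat floor at 6 mm above its origin, about 136 mm across inside; rim 164 mm across and 14 mm high. Origin: centre of its underside, z up. Holds the amber bottle and the copper tin side by side.
- tray: Rectangular pale wooden tray, firmly in place: 220 mm (its x) by 130 mm (its y) outside, walls 6 mm thick and 14 mm high, floor 6 mm above its origin; inside 208 by 118 mm. Origin: centre of its underside, z up. Holds the green bottle, the jigger and the blue carton, for example in a row along its x.
- ice_mould: Coral silicone ice mould with six cells, loose bystander, 100 mm (its x) by 160 mm (its y) by 35 mm high. Origin: centre of the underside, z up. Leave it where it lies.
- tongs: Steel ice tongs lying flat, loose bystander, about 55 mm (its x) by 180 mm (its y) by 14 mm high. Origin: centre of the underside, z up. Leave them where they lie.
- rack: Black wire bottle rack with four curved slots, two empty amber bottles lying in it; fixed bystander on the far side, keep off it. Origin: on the trolley surface, midway across the rack, 40 mm in front of the bottle necks; x points away from the robot. Bottles along x from 40 to 265 mm, at y = -120 and +40 mm, 64 mm thick, tops 74 mm high; rack 95 to 215 mm in x, 320 mm in y.

How it is judged:
At the end, for the whole second after the job is handed in: In dish (within 52 mm of its centre): amber bottle, copper tin. In tray (within 88 mm along, 44 mm across): green bottle, jigger, carton. All on the floor (6 mm, +4/-3), upright to 0.1 rad, at rest (0.02 m/s, 0.2 rad/s). Tongs and mould moved under 15 mm (z of amber_bottle in the frame of dish between 0.003 and 0.01 m and angle between each of amber_bottle, sugar_tin, green_bottle, jigger, pick_box's own z axis and vertical below 0.1 rad and linear speed of each of amber_bottle, sugar_tin, green_bottle, jigger, pick_box below 0.02 m/s and angular speed of each of amber_bottle, sugar_tin, green_bottle, jigger, pick_box below 0.2 rad/s and horizontal distance between each of amber_bottle, sugar_tin and dish below 0.052 m and z of sugar_tin in the frame of dish between 0.003 and 0.01 m and z of green_bottle in the frame of tray between 0.003 and 0.01 m and x of green_bottle in the frame of tray between -0.088 and 0.088 m and y of green_bottle in the frame of tray between -0.044 and 0.044 m and z of jigger in the frame of tray between 0.003 and 0.01 m and x of jigger in the frame of tray between -0.088 and 0.088 m and y of jigger in the frame of tray between -0.044 and 0.044 m and z of pick_box in the frame of tray between 0.003 and 0.01 m and x of pick_box in the frame of tray between -0.088 and 0.088 m and y of pick_box in the frame of tray between -0.044 and 0.044 m and distance of each of tongs, ice_mould from where it was at the start of the episode below 0.015 m); the robot touches nothing.
It fails at once if a piece of the stock was tipped over (angle between any of amber_bottle, sugar_tin, green_bottle, jigger, pick_box's own z axis and vertical above 0.7 rad).
It fails at once if tongs disturbed (distance of tongs from where it was at the start of the episode above 0.015 m).
It fails at once if ice mould disturbed (distance of ice_mould from where it was at the start of the episode above 0.015 m).
It fails at once if the robot struck the bottle rack (contact force between any of the fingers, the arm and rack above 3 N).
It also fails if it takes over 136 s, if anything falls off the work surface, if the arm or the gripper's body presses on something with over 40 N, if the wrist force passes 120 N, or if a joint passes its speed limit or range.

## Working session

There is one attempt and no reset: what is moved stays moved. The work goes in short steps, Python scripts to look and compute and a shell command to move; the robot and the scene stay as the last step left them, time stands still between calls to the robot, and variables do not carry over. Pictures are saved under pics/ and viewed, at most 14 in all, crops included, and the job is handed in when it is done.

```bash
mkdir -p pics; ls
python3 - <<'E'
from rig import get_obs,camera
import cv2,json
o=get_obs(); print(o)
for n in("side","top"):
    c=camera(n); cv2.imwrite(f"pics/{n}0.png",c["img"][:,:,::-1]); print(n,c["intrinsics"],c["k1"],c["R"],c["t"])
E
```

```text
pics
{'time': 0.0, 'q': array([ 1.04951120e+00,  5.28486288e-01,  1.43386202e+00, -5.01014263e-05,
        1.18138678e+00, -1.78523551e-01]), 'joint_velocities': array([-1.06186377e-03, -9.21137193e-05, -1.27889561e-04,  1.97892731e-04,
        8.89197212e-04, -1.39071926e-04]), 'joint_torque': array([ 1.45115901e-03, -4.40036595e+01, -1.76593906e+01,  6.33975654e-02,
        5.82370092e-02, -1.52077669e-04]), 'position': array([0.20970632, 0.58803697, 0.23257205]), 'tool_rot': array([ 1.70533579e-01,  9.85351283e-01, -1.01424758e-03, -3.45460055e-04]), 'ft_force': array([ 0.57469531,  0.63901976, -0.6316447 ]), 'moment': array([ 0.01016485, -0.00240094,  0.05783387]), 'grip_force': 0.0, 'grip_width': 0.0867314822999347}
side [[423.20032009   0.         252.46857214]
 [  0.         423.20032009 196.97281915]
 [  0.           0.           1.        ]] -0.12936339831108393 [[ 0.95034253 -0.31119646 -0.00241756]
 [-0.22149805 -0.67092077 -0.70767502]
 [ 0.21860397  0.67306915 -0.70653395]] [-0.56613274  0.1570793   0.99298568]
top [[431.82143337   0.         252.9108139 ]
 [  0.         431.82143337 190.71743566]
 [  0.           0.           1.        ]] -0.018037239134499942 [[-0.02863109 -0.99944208 -0.01719843]
 [-0.98408235  0.03120167 -0.17495254]
 [ 0.17539155  0.01191559 -0.98442665]] [0.01187396 0.59114098 0.98652959]
```

View pics/side0.png

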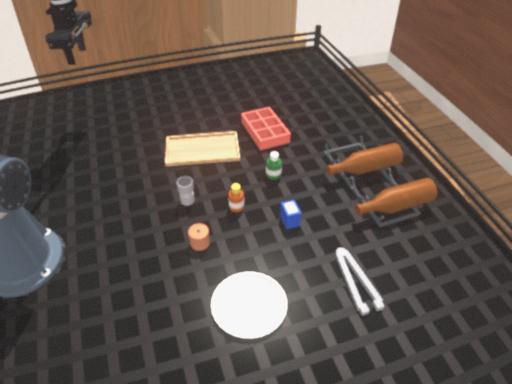

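View pics/top0.png

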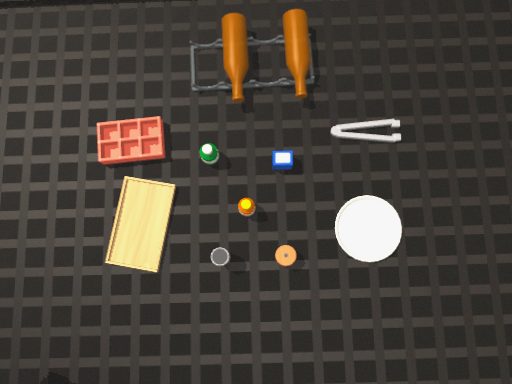

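Run:
```python
import cv2
t=cv2.imread("pics/top0.png"); s=cv2.imread("pics/side0.png")
cv2.imwrite("pics/tz.png",cv2.resize(t[130:280,200:400],None,fx=4,fy=4,interpolation=cv2.INTER_CUBIC))
cv2.imwrite("pics/sz.png",cv2.resize(s[140:260,160:320],None,fx=5,fy=5,interpolation=cv2.INTER_CUBIC))
```

```text
(no output)
```

View pics/tz.png

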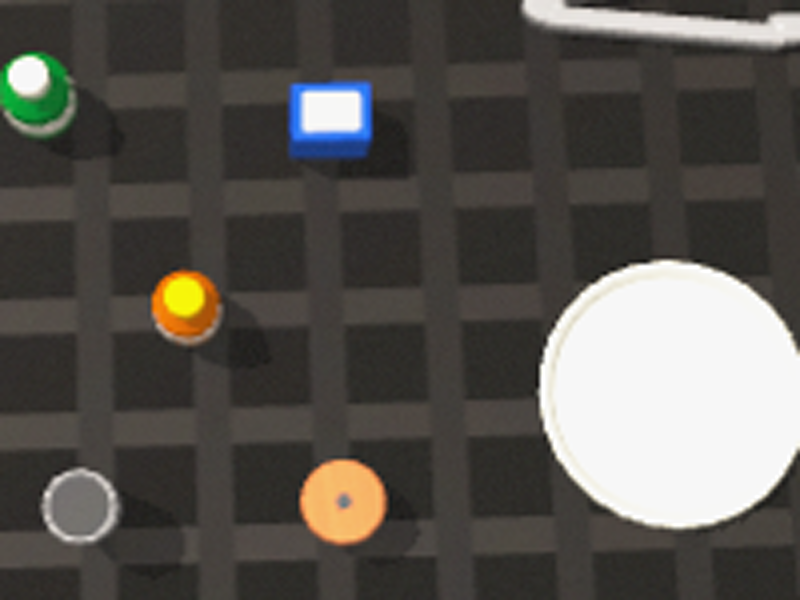

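View pics/sz.png

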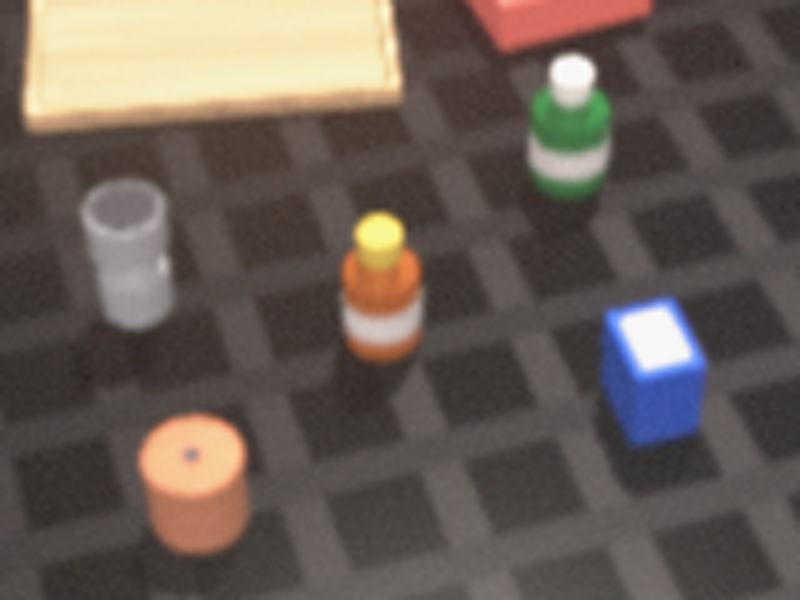

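```bash
cat > h.py <<'E'
import numpy as np,cv2
from rig import camera,get_obs
from scipy.optimize import least_squares
from scipy.spatial.transform import Rotation
def ray(c,u):
    K=np.array(c["intrinsics"]);d=np.array([c["k1"],0,0,0,0.])
    p=cv2.undistortPoints(np.array([[u]],float),K,d)[0,0]
    R=np.array(c["R"]);return -R.T@np.array(c["t"]),R.T@np.array([p[0],p[1],1])
def proj(c,X):
    x=np.array(c["R"])@X+c["t"];a=x[:2]/x[2];a=a*(1+c["k1"]*(a@a));K=np.array(c["intrinsics"])
    return np.array([K[0,0]*a[0]+K[0,2],K[1,1]*a[1]+K[1,2]])
def tri(c1,u1,c2,u2):
    f=lambda X:np.r_[proj(c1,X)-u1,proj(c2,X)-u2]
    s=least_squares(f,[.5,.1,.03]);return s.x,np.abs(s.fun).max()
def onz(c,u,z):
    o,d=ray(c,u);return o+d*(z-o[2])/d[2]
E
python3 - <<'E'
from h import *
np.set_printoptions(precision=4,suppress=True)
T=camera("top");S=camera("side")
pt={'jig':((80,505),(125,209)),'amb':((184,297),(381,229)),'grn':((27,74),(574,70)),'box':((331,112),(655,337)),'tin':((343,501),(191,455))}
for k,(a,b) in pt.items():
    a=(np.array(a)+.5)/4-.5+[200,130];b=(np.array(b)+.5)/5-.5+[160,140]
    print(k,*tri(T,a,S,b))
def mask(c,lo,hi):
    m=cv2.inRange(cv2.cvtColor(np.ascontiguousarray(c["img"]),cv2.COLOR_RGB2HSV),lo,hi)
    return m
def cont(m,near):
    cs,_=cv2.findContours(m,cv2.RETR_EXTERNAL,cv2.CHAIN_APPROX_NONE)
    return max((c for c in cs if cv2.pointPolygonTest(cv2.convexHull(c),near,False)>=0),key=cv2.contourArea)
e=[]
for c,n in((T,(368,229)),(S,(249,304))):
    k=cont(mask(c,(0,0,150),(180,90,255)),n);e.append(cv2.fitEllipse(k));print(e[-1])
print('dish',*tri(T,e[0][0],S,e[1][0]), onz(T,e[0][0],.014),onz(S,e[1][0],.014))
q=[]
for c,n in((T,(140,225)),(S,(203,150))):
    k=cv2.convexHull(cont(mask(c,(8,40,110),(35,200,255)),n))
    p=cv2.approxPolyDP(k,6,True)[:,0];print(p.tolist())
    q.append(p)
    print(np.array([onz(c,u,.014)[:2] for u in p.astype(float)]))
m=cont(mask(T,(105,120,120),(130,255,255)),(283,157));print('box',cv2.approxPolyDP(cv2.convexHull(m),2,True)[:,0].tolist())
ims=[onz(T,(np.array(u)+.5)/4-.5+[200,130],.05)[:2] for u in((303,93),(361,92),(362,131),(303,132))];print(np.array(ims))
o=get_obs();print(Rotation.from_quat(o['tool_rot']).as_matrix())
E
```

```text
jig [0.4371 0.0749 0.0712] 0.3856643847029204
amb [0.5557 0.0116 0.0783] 0.09749044689655761
grn [0.6935 0.1023 0.0764] 0.2572154157542741
box [ 0.6699 -0.0799  0.0532] 0.27336921567999184
tin [ 0.4351 -0.0778  0.047 ] 0.5680301641928338
((367.8348083496094, 228.11697387695312), (64.8069076538086, 67.54319763183594), 132.63809204101562)
((248.77415466308594, 304.4654235839844), (67.26825714111328, 77.0616226196289), 88.74136352539062)
dish [ 0.4951 -0.2848  0.0109] 0.5103429288613768 [ 0.4961 -0.2843  0.014 ] [ 0.4936 -0.2865  0.014 ]
[[124, 176], [175, 184], [156, 272], [104, 262]]
[[0.6461 0.3192]
 [0.6214 0.1896]
 [0.4052 0.2354]
 [0.4326 0.3635]]
[[237, 132], [240, 160], [164, 163], [167, 135]]
[[0.6465 0.3123]
 [0.6155 0.1774]
 [0.4006 0.2351]
 [0.4323 0.3683]]
box [[292, 151], [290, 168], [273, 168], [273, 151]]
[[ 0.6839 -0.0636]
 [ 0.6834 -0.099 ]
 [ 0.6588 -0.0986]
 [ 0.6594 -0.0626]]
[[-0.9418  0.3361 -0.0007]
 [ 0.3361  0.9418 -0.0012]
 [ 0.0002 -0.0014 -1.    ]]
```

```bash
python3 -m pendant '[[[0,0,0,0,0,-9.8,1],[0,0,0,0,0,-9.8,1],[-0.03,-0.03,0,0,0,0,1],[-0.04,-0.04,0,0,0,0,1],[-0.04,-0.04,0,0,0,0,1]]]' 20
python3 -m pendant '[[[-0.04,-0.04,0,0,0,0,1],[-0.04,-0.04,0,0,0,0,1],[-0.04,-0.04,0,0,0,0,1],[-0.04,-0.04,0,0,0,0,1],[-0.04,-0.04,0,0,0,0,1]]]'
python3 -m pendant '[[[-0.04,-0.04,0,0,0,0,1],[-0.04,-0.04,0,0,0,0,1],[-0.04,-0.04,0,0,0,0,1],[-0.03,-0.03,0,0,0,0,1],[0,0,0,0,0,0,1]]]'
```

```text
time: 0.82
position: [0.3207, 0.4775, 0.2334]
tool_rot: [-0.0, 1.0, -0.0, 0.0]
ft_force: [0.7, 0.8, -0.2]
grip_width: 0.0868
grip_force: 0.0
time: 1.45
position: [0.5209, 0.277, 0.2335]
tool_rot: [0.0, 1.0, 0.0, -0.0]
ft_force: [-0.2, -0.9, 1.2]
grip_width: 0.0875
grip_force: 0.0
time: 2.08
position: [0.6719, 0.1252, 0.2329]
tool_rot: [0.002, 1.0, -0.0, 0.0]
ft_force: [-0.6, 1.4, 0.6]
grip_width: 0.0873
grip_force: 0.0
```

```bash
python3 -m pendant '[[[-0.0216,-0.0229,0,0,0,0,1],[0,0,0.04,0,0,0,1],[0,0,0.04,0,0,0,1],[0,0,0.035,0,0,0,1],[0,0,0.03,0,0,0,1]]]'
python3 -m pendant '[[[0,0,0.022,0,0,0,1],[0,0,0.02,0,0,0,1],[0,0,0.02,0,0,0,1],[0,0,0,0,0,0,0.6],[0,0,0,0,0,0,0.5]]]'
python3 -m pendant '[[[0,0,0,0,0,0,0.4],[0,0,0,0,0,0,0.4],[0,0,0,0,0,0,0.4],[0,0,0,0,0,0,0.4],[0,0,0,0,0,0,0.4]]]' 15
```

```text
time: 2.7
position: [0.6896, 0.1067, 0.0869]
tool_rot: [-0.0, 1.0, 0.0, -0.001]
ft_force: [-0.2, 0.2, 0.2]
grip_width: 0.0866
grip_force: 0.0
time: 3.32
position: [0.692, 0.1053, 0.0272]
tool_rot: [0.0, 1.0, 0.0, 0.001]
ft_force: [-0.8, -0.6, 0.2]
grip_width: 0.0743
grip_force: 0.0
time: 3.95
position: [0.6916, 0.1051, 0.0271]
tool_rot: [0.0, 1.0, -0.0, 0.0]
ft_force: [-0.3, -1.6, 3.9]
grip_width: 0.0437
grip_force: 15.0
```

```bash
python3 -m pendant '[[[0,0,-0.01,0,0,0,0.35],[0,0,-0.02,0,0,0,0.35],[0,0,-0.03,0,0,0,0.35],[0,0,-0.03,0,0,0,0.35],[0,0,-0.01,0,0,0,0.35]]]' 20
python3 -m pendant '[[[0.02,0.03,0,0,0,0,0.35],[0.025,0.037,0,0,0,0,0.35],[0.025,0.037,0,0,0,0,0.35],[0.022,0.034,0,0,0,0,0.35],[0.014,0.02,0,0,0,0,0.35]]]'
python3 -m pendant '[[[0,0,0.01,0,0,0,0.35],[0,0,0.02,0,0,0,0.35],[0,0,0.02,0,0,0,0.35],[0,0,0.02,0,0,0,0.35],[0,0,0.01,0,0,0,0.35]]]'
```

```text
time: 4.58
position: [0.693, 0.1056, 0.1301]
tool_rot: [0.0, 1.0, 0.0, 0.003]
ft_force: [-0.0, -0.2, -0.6]
grip_width: 0.0431
grip_force: 20.0
time: 5.2
position: [0.5837, 0.265, 0.1263]
tool_rot: [-0.0, 1.0, -0.0, -0.001]
ft_force: [0.0, 0.4, -0.9]
grip_width: 0.0433
grip_force: 20.0
time: 5.82
position: [0.5848, 0.2626, 0.0444]
tool_rot: [0.001, 1.0, -0.0, -0.001]
ft_force: [0.2, 0.6, -0.8]
grip_width: 0.0436
grip_force: 20.0
```

```bash
python3 -m pendant '[[[0,0,0.003,0,0,0,0.35],[0,0,0.003,0,0,0,0.35],[0,0,0.002,0,0,0,0.35],[0,0,0.002,0,0,0,0.35],[0,0,0,0,0,0,0.35]]]'
```

```text
time: 6.45
position: [0.5854, 0.2635, 0.0367]
tool_rot: [0.0, 1.0, -0.0, 0.0]
ft_force: [-0.0, 0.0, -0.7]
grip_width: 0.0433
grip_force: 20.0
```

```bash
python3 -m pendant '[[[0,0,0.002,0,0,0,0.35],[0,0,0.001,0,0,0,0.35],[0,0,0.001,0,0,0,0.35],[0,0,0,0,0,0,0.35],[0,0,0,0,0,0,0.35]]]'
```

```text
time: 7.08
position: [0.5854, 0.2635, 0.0331]
tool_rot: [0.0, 1.0, -0.0, 0.0]
ft_force: [-2.2, -0.7, 5.5]
grip_width: 0.0431
grip_force: 20.0
```

```bash
python3 -m pendant '[[[0,0,0,0,0,0,0.55],[0,0,0,0,0,0,0.65],[0,0,0,0,0,0,0.65],[0,0,-0.02,0,0,0,0.65],[0,0,-0.03,0,0,0,0.65]]]'
python3 -m pendant '[[[0,0,-0.05,0,0,0,0.8],[0,0,-0.02,0,0,0,1],[0.04,-0.05,0,0,0,0,1],[0.04,-0.05,0,0,0,0,1],[0.04,-0.05,0,0,0,0,1]]]'
python3 -m pendant '[[[0.028,-0.0385,0,0,0,0,1],[0,0,0,0,0,0,1],[0,0,0.04,0,0,0,1],[0,0,0.03,0,0,0,1],[0,0,0.02,0,0,0,1]]]'
python3 -c "
from h import *
cv2.imwrite('pics/s1.png',cv2.resize(camera('side')['img'][100:270,130:330,::-1],None,fx=4,fy=3.5));
print(get_obs()['position'])"
```

```text
time: 7.7
position: [0.585, 0.2633, 0.0831]
tool_rot: [0.0, 1.0, -0.0, -0.001]
ft_force: [0.6, 0.2, -0.9]
grip_width: 0.0563
grip_force: 0.0
time: 8.32
position: [0.4676, 0.116, 0.154]
tool_rot: [-0.0, 1.0, -0.0, 0.002]
ft_force: [0.6, -1.3, 0.7]
grip_width: 0.086
grip_force: 0.0
time: 8.95
position: [0.4418, 0.0792, 0.0621]
tool_rot: [0.0, 1.0, 0.0, 0.001]
ft_force: [0.4, 0.1, -0.3]
grip_width: 0.0868
grip_force: 0.0
[0.44077141 0.07919662 0.06048608]
```

View pics/s1.png

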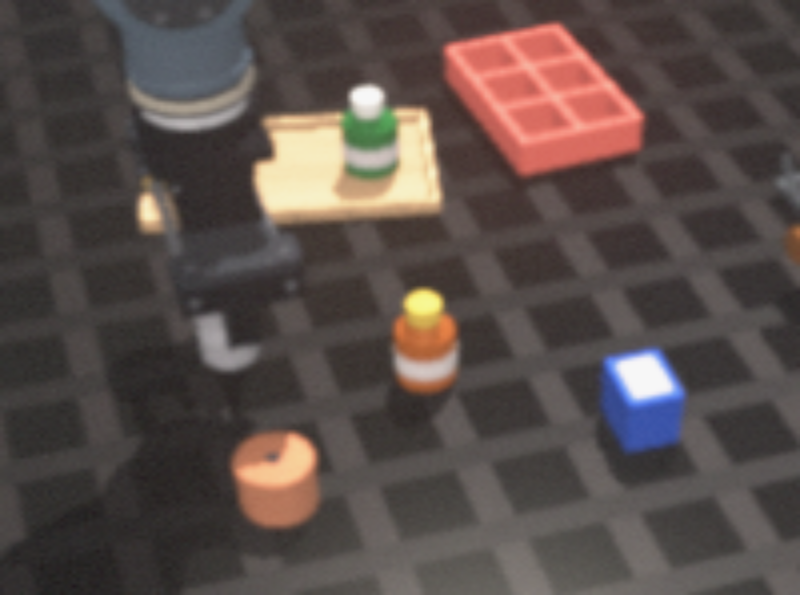

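The green bottle stands upright inside the tray (crop pixel ~(368,130)). The gripper is straddling the jigger at ~(230,340), and the tin and amber bottle are undisturbed.

```bash
python3 -m pendant '[[[0.0035,-0.003,0,0,0,0,1],[0,0,0.01,0,0,0,1],[0,0,0,0,0,0,0.6],[0,0,0,0,0,0,0.5],[0,0,0,0,0,0,0.4]]]' 15
python3 -m pendant '[[[0,0,0,0,0,0,0.35],[0,0,0,0,0,0,0.35],[0,0,0,0,0,0,0.35],[0,0,0,0,0,0,0.35],[0,0,0,0,0,0,0.35]]]' 20
python3 -m pendant '[[[0,0,-0.01,0,0,0,0.35],[0,0,-0.02,0,0,0,0.35],[0,0,-0.03,0,0,0,0.35],[0,0,-0.02,0,0,0,0.35],[0,0,-0.01,0,0,0,0.35]]]'
```

```text
time: 9.62
position: [0.4369, 0.0756, 0.0529]
tool_rot: [0.0, 1.0, -0.0, 0.0]
ft_force: [0.1, -0.1, -0.3]
grip_width: 0.0649
grip_force: 0.0
time: 10.25
position: [0.4367, 0.0757, 0.0526]
tool_rot: [0.0, 1.0, 0.0, 0.0]
ft_force: [0.1, 0.8, 2.1]
grip_width: 0.0416
grip_force: 19.9
time: 10.88
position: [0.4369, 0.0756, 0.1439]
tool_rot: [0.0, 1.0, -0.0, 0.001]
ft_force: [0.2, -0.1, -1.5]
grip_width: 0.0414
grip_force: 20.0
```

```bash
python3 -m pendant '[[[-0.004,0.035,0,0,0,0,0.35],[-0.006,0.045,0,0,0,0,0.35],[-0.006,0.05,0,0,0,0,0.35],[-0.006,0.045,0,0,0,0,0.35],[-0.005,0.0385,0,0,0,0,0.35]]]'
python3 -m pendant '[[[0,0,0,0,0,0,0.35],[0,0,0.02,0,0,0,0.35],[0,0,0.025,0,0,0,0.35],[0,0,0.02,0,0,0,0.35],[0,0,0.01,0,0,0,0.35]]]'
python3 -m pendant '[[[0,0,0.002,0,0,0,0.35],[0,0,0.002,0,0,0,0.35],[0,0,0,0,0,0,0.35],[0,0,0,0,0,0,0.35],[0,0,0,0,0,0,0.35]]]'
```

```text
time: 11.5
position: [0.4633, 0.2907, 0.1421]
tool_rot: [-0.0, 1.0, -0.0, -0.001]
ft_force: [0.2, -0.0, -1.6]
grip_width: 0.0413
grip_force: 20.0
time: 12.12
position: [0.4626, 0.2878, 0.0662]
tool_rot: [0.001, 1.0, -0.001, -0.002]
ft_force: [0.4, -0.2, -0.9]
grip_width: 0.0414
grip_force: 20.0
time: 12.75
position: [0.464, 0.2892, 0.0639]
tool_rot: [0.0, 1.0, 0.0, 0.0]
ft_force: [0.5, -1.2, -1.5]
grip_width: 0.0414
grip_force: 20.0
```

```bash
python3 -m pendant '[[[0,0,0.002,0,0,0,0.35],[0,0,0.002,0,0,0,0.35],[0,0,0.001,0,0,0,0.35],[0,0,0,0,0,0,0.35],[0,0,0,0,0,0,0.35]]]'
```

```text
time: 13.38
position: [0.4638, 0.2891, 0.0586]
tool_rot: [0.0, 1.0, -0.0, 0.0]
ft_force: [-0.6, 0.3, 1.3]
grip_width: 0.0411
grip_force: 19.9
```

```bash
python3 -m pendant '[[[0,0,0,0,0,0,0.55],[0,0,0,0,0,0,0.65],[0,0,0,0,0,0,0.65],[0,0,-0.02,0,0,0,0.65],[0,0,-0.03,0,0,0,0.65]]]'
python3 -m pendant '[[[0,0,-0.04,0,0,0,0.8],[-0.026,-0.04,0,0,0,0,1],[-0.025,-0.045,0,0,0,0,1],[-0.025,-0.045,0,0,0,0,1],[-0.025,-0.045,0,0,0,0,1]]]'
python3 -m pendant '[[[-0.025,-0.045,0,0,0,0,1],[-0.025,-0.045,0,0,0,0,1],[-0.025,-0.045,0,0,0,0,1],[-0.025,-0.045,0,0,0,0,1],[-0.005,-0.014,0,0,0,0,1]]]'
python3 -m pendant '[[[0,0,0,0,0,0,1],[0,0,0.04,0,0,0,1],[0,0,0.03,0,0,0,1],[0,0,0.01,0,0,0,1],[0,0,0,0,0,0,1]]]'
```

```text
time: 14.0
position: [0.4631, 0.2888, 0.1082]
tool_rot: [0.0, 1.0, -0.0, -0.001]
ft_force: [0.8, -0.4, -0.3]
grip_width: 0.0564
grip_force: 0.0
time: 14.62
position: [0.5653, 0.1126, 0.1486]
tool_rot: [0.0, 1.0, 0.0, 0.0]
ft_force: [0.3, -0.2, 0.2]
grip_width: 0.0866
grip_force: 0.0
time: 15.25
position: [0.6711, -0.0834, 0.1484]
tool_rot: [0.002, 1.0, -0.0, 0.001]
ft_force: [-0.8, 0.7, -0.3]
grip_width: 0.0866
grip_force: 0.0
time: 15.88
position: [0.6688, -0.0786, 0.0683]
tool_rot: [-0.0, 1.0, 0.0, -0.001]
ft_force: [0.1, 0.6, 0.0]
grip_width: 0.087
grip_force: 0.0
```

```bash
python3 -m pendant '[[[0,0,0.015,0,0,0,1],[0,0,0.015,0,0,0,1],[0,0,0.012,0,0,0,1],[0,0,0,0,0,0,0.7],[0,0,0,0,0,0,0.6]]]' 12
python3 -m pendant '[[[0,0,0,0,0,0,0.4],[0,0,0,0,0,0,0.4],[0,0,0,0,0,0,0.4],[0,0,0,0,0,0,0.4],[0,0,0,0,0,0,0.4]]]' 15
python3 -m pendant '[[[0,0,-0.01,0,0,0,0.4],[0,0,-0.02,0,0,0,0.4],[0,0,-0.04,0,0,0,0.4],[0,0,-0.04,0,0,0,0.4],[0,0,-0.01,0,0,0,0.4]]]'
```

```text
time: 16.5
position: [0.6697, -0.0802, 0.0265]
tool_rot: [0.0, 1.0, -0.0, 0.0]
ft_force: [1.0, -0.7, -0.1]
grip_width: 0.0743
grip_force: 0.0
time: 17.12
position: [0.6697, -0.0799, 0.027]
tool_rot: [0.0, 1.0, 0.0, 0.0]
ft_force: [-0.5, 0.1, 2.7]
grip_width: 0.0476
grip_force: 15.0
time: 17.75
position: [0.6718, -0.0807, 0.1512]
tool_rot: [0.0, 1.0, -0.001, 0.004]
ft_force: [-0.0, 0.0, -2.1]
grip_width: 0.0478
grip_force: 15.0
```

```bash
python3 -m pendant '[[[0.012,0.03,0,0,0,0,0.4],[0.018,0.044,0,0,0,0,0.4],[0.018,0.045,0,0,0,0,0.4],[0.018,0.045,0,0,0,0,0.4],[0.018,0.045,0,0,0,0,0.4]]]'
python3 -m pendant '[[[0.018,0.045,0,0,0,0,0.4],[0.018,0.044,0,0,0,0,0.4],[0.0157,0.036,0,0,0,0,0.4],[0.009,0.022,0,0,0,0,0.4],[0,0,0,0,0,0,0.4]]]'
python3 -m pendant '[[[0,0,0.015,0,0,0,0.4],[0,0,0.03,0,0,0,0.4],[0,0,0.03,0,0,0,0.4],[0,0,0.02,0,0,0,0.4],[0,0,0.008,0,0,0,0.4]]]'
python3 -m pendant '[[[0,0,0.002,0,0,0,0.4],[0,0,0.001,0,0,0,0.4],[0,0,0,0,0,0,0.4],[0,0,0,0,0,0,0.4],[0,0,0,0,0,0,0.4]]]'
```

```text
time: 18.38
position: [0.5845, 0.1303, 0.1462]
tool_rot: [0.001, 1.0, -0.0, -0.001]
ft_force: [0.7, 0.5, -1.4]
grip_width: 0.0477
grip_force: 15.0
time: 19.0
position: [0.5237, 0.2773, 0.1461]
tool_rot: [-0.001, 1.0, -0.0, -0.001]
ft_force: [0.0, -0.6, -1.5]
grip_width: 0.0479
grip_force: 15.0
time: 19.62
position: [0.5244, 0.2743, 0.0412]
tool_rot: [0.001, 1.0, -0.001, -0.002]
ft_force: [-0.0, 0.2, -0.2]
grip_width: 0.0476
grip_force: 15.0
time: 20.25
position: [0.5253, 0.2762, 0.041]
tool_rot: [0.0, 1.0, 0.0, 0.0]
ft_force: [0.2, 0.8, -1.2]
grip_width: 0.0478
grip_force: 15.0
```

```bash
python3 -m pendant '[[[0,0,0.003,0,0,0,0.4],[0,0,0.002,0,0,0,0.4],[0,0,0.002,0,0,0,0.4],[0,0,0.001,0,0,0,0.4],[0,0,0,0,0,0,0.4]]]'
```

```text
time: 20.88
position: [0.5249, 0.2761, 0.0329]
tool_rot: [0.0, 1.0, -0.0, -0.0]
ft_force: [-1.0, -0.7, 3.2]
grip_width: 0.0484
grip_force: 15.0
```

```bash
python3 -m pendant '[[[0,0,0,0,0,0,0.6],[0,0,0,0,0,0,0.7],[0,0,0,0,0,0,0.7],[0,0,-0.02,0,0,0,0.7],[0,0,-0.04,0,0,0,0.7]]]'
python3 -m pendant '[[[0,0,-0.05,0,0,0,0.8],[0,0,0,0,0,0,1],[-0.006,-0.044,0,0,0,0,1],[-0.005,-0.045,0,0,0,0,1],[-0.005,-0.045,0,0,0,0,1]]]'
python3 -m pendant '[[[-0.005,-0.045,0,0,0,0,1],[-0.005,-0.045,0,0,0,0,1],[-0.005,-0.04,0,0,0,0,1],[0,0,0,0,0,0,1],[0,0,0.03,0,0,0,1]]]'
python3 -m pendant '[[[0,0,0.03,0,0,0,1],[0,0,0.02,0,0,0,1],[0,0,0.01,0,0,0,1],[0,0,0,0,0,0,1],[0,0,0,0,0,0,1]]]'
```

```text
time: 21.5
position: [0.5237, 0.2756, 0.0914]
tool_rot: [0.0, 1.0, -0.001, -0.002]
ft_force: [0.5, -0.1, 0.7]
grip_width: 0.0607
grip_force: 0.0
time: 22.12
position: [0.5403, 0.1409, 0.1415]
tool_rot: [0.0, 1.0, -0.0, -0.001]
ft_force: [0.1, 0.2, -1.3]
grip_width: 0.0865
grip_force: 0.0
time: 22.75
position: [0.5572, 0.0119, 0.1132]
tool_rot: [0.001, 1.0, -0.0, 0.002]
ft_force: [-1.2, 1.2, -0.8]
grip_width: 0.087
grip_force: 0.0
time: 23.38
position: [0.5564, 0.0123, 0.0531]
tool_rot: [0.0, 1.0, -0.0, 0.001]
ft_force: [-1.1, 0.1, 0.4]
grip_width: 0.0866
grip_force: 0.0
```

```bash
python3 -m pendant '[[[0,0,0.015,0,0,0,1],[0,0,0.012,0,0,0,1],[0,0,0,0,0,0,1],[0,0,0,0,0,0,0.6],[0,0,0,0,0,0,0.5]]]' 15
python3 -m pendant '[[[0,0,0,0,0,0,0.35],[0,0,0,0,0,0,0.35],[0,0,0,0,0,0,0.35],[0,0,0,0,0,0,0.35],[0,0,0,0,0,0,0.35]]]' 20
python3 -m pendant '[[[0,0,-0.01,0,0,0,0.35],[0,0,-0.02,0,0,0,0.35],[0,0,-0.03,0,0,0,0.35],[0,0,-0.03,0,0,0,0.35],[0,0,-0.01,0,0,0,0.35]]]'
```

```text
time: 24.0
position: [0.5562, 0.012, 0.0258]
tool_rot: [0.0, 1.0, -0.0, 0.0]
ft_force: [-0.4, -0.5, 0.0]
grip_width: 0.0744
grip_force: 0.0
time: 24.62
position: [0.5559, 0.0122, 0.0256]
tool_rot: [0.0, 1.0, 0.0, 0.0]
ft_force: [-0.2, 0.7, 1.8]
grip_width: 0.0395
grip_force: 20.0
time: 25.25
position: [0.5569, 0.0119, 0.1276]
tool_rot: [0.0, 1.0, -0.0, 0.002]
ft_force: [0.7, -0.0, -2.4]
grip_width: 0.0394
grip_force: 20.0
```

```bash
python3 -m pendant '[[[0.003,-0.03,0,0,0,0,0.35],[0.005,-0.045,0,0,0,0,0.35],[0.005,-0.045,0,0,0,0,0.35],[0.005,-0.045,0,0,0,0,0.35],[0.005,-0.045,0,0,0,0,0.35]]]'
python3 -m pendant '[[[0.005,-0.042,0,0,0,0,0.35],[0.003,-0.03,0,0,0,0,0.35],[0.001,-0.015,0,0,0,0,0.35],[0,0,0,0,0,0,0.35],[0,0,0,0,0,0,0.35]]]'
python3 -m pendant '[[[0,0,0.015,0,0,0,0.35],[0,0,0.03,0,0,0,0.35],[0,0,0.025,0,0,0,0.35],[0,0,0.01,0,0,0,0.35],[0,0,0.004,0,0,0,0.35]]]'
python3 -m pendant '[[[0,0,0.002,0,0,0,0.35],[0,0,0.001,0,0,0,0.35],[0,0,0,0,0,0,0.35],[0,0,0,0,0,0,0.35],[0,0,0,0,0,0,0.35]]]'
```

```text
time: 25.88
position: [0.5319, -0.1991, 0.1248]
tool_rot: [0.0, 1.0, 0.0, -0.001]
ft_force: [0.9, 0.8, -1.6]
grip_width: 0.0394
grip_force: 20.0
time: 26.5
position: [0.5234, -0.2833, 0.1252]
tool_rot: [-0.0, 1.0, 0.001, -0.001]
ft_force: [-0.7, -0.4, -1.0]
grip_width: 0.0393
grip_force: 20.0
time: 27.12
position: [0.5236, -0.2842, 0.0408]
tool_rot: [0.0, 1.0, 0.0, -0.0]
ft_force: [-0.3, -0.6, -0.4]
grip_width: 0.0394
grip_force: 20.0
time: 27.75
position: [0.5238, -0.285, 0.0388]
tool_rot: [0.0, 1.0, -0.0, 0.0]
ft_force: [0.3, -0.6, -1.1]
grip_width: 0.0391
grip_force: 20.0
```

```bash
python3 -m pendant '[[[0,0,0.003,0,0,0,0.35],[0,0,0.002,0,0,0,0.35],[0,0,0.002,0,0,0,0.35],[0,0,0,0,0,0,0.35],[0,0,0,0,0,0,0.35]]]'
```

```text
time: 28.38
position: [0.5236, -0.2849, 0.0316]
tool_rot: [0.0, 1.0, 0.0, -0.0]
ft_force: [-0.9, 1.2, 0.6]
grip_width: 0.0392
grip_force: 20.0
```

```bash
python3 -m pendant '[[[0,0,0,0,0,0,0.55],[0,0,0,0,0,0,0.65],[0,0,0,0,0,0,0.65],[0,0,-0.02,0,0,0,0.65],[0,0,-0.04,0,0,0,0.65]]]'
python3 -m pendant '[[[0,0,-0.05,0,0,0,0.8],[0,0,0,0,0,0,1],[0.018,0.04,0,0,0,0,1],[0.018,0.042,0,0,0,0,1],[0.018,0.042,0,0,0,0,1]]]'
python3 -m pendant '[[[0.018,0.042,0,0,0,0,1],[0.0166,0.041,0,0,0,0,1],[0,0,0,0,0,0,1],[0,0,0.03,0,0,0,1],[0,0,0.03,0,0,0,1]]]'
python3 -m pendant '[[[0,0,0.02,0,0,0,1],[0,0,0.01,0,0,0,1],[0,0,0,0,0,0,1],[0,0,0,0,0,0,1],[0,0,0,0,0,0,1]]]'
```

```text
time: 29.0
position: [0.5225, -0.2841, 0.0905]
tool_rot: [0.0, 1.0, 0.001, -0.002]
ft_force: [0.1, 0.1, 0.9]
grip_width: 0.0564
grip_force: 0.0
time: 29.62
position: [0.4685, -0.1594, 0.1407]
tool_rot: [0.001, 1.0, 0.001, -0.001]
ft_force: [0.3, 1.2, 0.4]
grip_width: 0.086
grip_force: 0.0
time: 30.25
position: [0.4366, -0.0789, 0.0808]
tool_rot: [0.0, 1.0, -0.001, 0.001]
ft_force: [-0.9, 0.7, 0.5]
grip_width: 0.0872
grip_force: 0.0
time: 30.88
position: [0.4358, -0.0781, 0.0522]
tool_rot: [0.0, 1.0, -0.0, 0.001]
ft_force: [-0.1, 0.1, -0.5]
grip_width: 0.0866
grip_force: 0.0
```

```bash
python3 -m pendant '[[[0,0,0.015,0,0,0,1],[0,0,0.013,0,0,0,1],[0,0,0,0,0,0,1],[0,0,0,0,0,0,0.7],[0,0,0,0,0,0,0.6]]]' 15
python3 -m pendant '[[[0,0,0,0,0,0,0.45],[0,0,0,0,0,0,0.45],[0,0,0,0,0,0,0.45],[0,0,0,0,0,0,0.45],[0,0,0,0,0,0,0.45]]]' 20
python3 -m pendant '[[[0,0,-0.01,0,0,0,0.4],[0,0,-0.02,0,0,0,0.4],[0,0,-0.03,0,0,0,0.4],[0,0,-0.03,0,0,0,0.4],[0,0,-0.01,0,0,0,0.4]]]'
```

```text
time: 31.5
position: [0.4354, -0.0779, 0.0239]
tool_rot: [0.0, 1.0, -0.0, 0.0]
ft_force: [-0.2, 0.0, -0.1]
grip_width: 0.0745
grip_force: 0.0
time: 32.12
position: [0.4352, -0.0778, 0.0236]
tool_rot: [0.0, 1.0, 0.0, 0.0]
ft_force: [-0.7, 0.4, 2.0]
grip_width: 0.0473
grip_force: 20.0
time: 32.75
position: [0.4359, -0.0782, 0.1253]
tool_rot: [0.0, 1.0, -0.001, 0.002]
ft_force: [0.4, 0.0, -1.8]
grip_width: 0.0474
grip_force: 20.0
```

```bash
python3 -m pendant '[[[-0.005,-0.03,0,0,0,0,0.4],[-0.006,-0.045,0,0,0,0,0.4],[-0.007,-0.05,0,0,0,0,0.4],[-0.006,-0.045,0,0,0,0,0.4],[-0.006,-0.037,0,0,0,0,0.4]]]'
python3 -m pendant '[[[0,0,0,0,0,0,0.4],[0,0,0.02,0,0,0,0.4],[0,0,0.03,0,0,0,0.4],[0,0,0.025,0,0,0,0.4],[0,0,0.009,0,0,0,0.4]]]'
python3 -m pendant '[[[0,0,0.003,0,0,0,0.4],[0,0,0,0,0,0,0.4],[0,0,0,0,0,0,0.4],[0,0,0,0,0,0,0.4],[0,0,0,0,0,0,0.4]]]'
```

```text
time: 33.38
position: [0.4647, -0.2865, 0.1228]
tool_rot: [0.001, 1.0, 0.0, -0.0]
ft_force: [0.7, -0.2, -1.8]
grip_width: 0.0475
grip_force: 20.0
time: 34.0
position: [0.4636, -0.2827, 0.0378]
tool_rot: [0.0, 1.0, 0.002, -0.002]
ft_force: [-0.3, -0.0, -1.0]
grip_width: 0.0474
grip_force: 20.0
time: 34.62
position: [0.4652, -0.285, 0.037]
tool_rot: [0.0, 1.0, -0.0, 0.0]
ft_force: [0.1, -0.4, -0.8]
grip_width: 0.0475
grip_force: 20.0
```

```bash
python3 -m pendant '[[[0,0,0.003,0,0,0,0.4],[0,0,0.002,0,0,0,0.4],[0,0,0.002,0,0,0,0.4],[0,0,0.0005,0,0,0,0.4],[0,0,0,0,0,0,0.4]]]'
python3 -m pendant '[[[0,0,0,0,0,0,0.6],[0,0,0,0,0,0,0.7],[0,0,0,0,0,0,0.7],[0,0,-0.02,0,0,0,0.7],[0,0,-0.04,0,0,0,0.7]]]'
python3 -m pendant '[[[0,0,-0.05,0,0,0,0.7],[0,0.04,-0.02,0,0,0,0.7],[0,0.06,0,0,0,0,0.7],[0,0.06,0,0,0,0,0.7],[0,0.06,0,0,0,0,0.7]]]'
python3 - <<'E'
from h import *
for n in("side","top"): cv2.imwrite(f"pics/{n}2.png",cv2.resize(camera(n)["img"][:,:,::-1],(800,600),interpolation=cv2.INTER_CUBIC))
E
```

```text
time: 35.25
position: [0.465, -0.2848, 0.0296]
tool_rot: [0.0, 1.0, -0.0, -0.0]
ft_force: [-1.3, 0.5, 4.5]
grip_width: 0.0472
grip_force: 20.0
time: 35.88
position: [0.464, -0.284, 0.0881]
tool_rot: [0.0, 1.0, 0.002, -0.002]
ft_force: [-0.3, -0.4, 0.1]
grip_width: 0.0606
grip_force: 0.0
time: 36.5
position: [0.4652, -0.0633, 0.1592]
tool_rot: [0.001, 1.0, -0.0, 0.0]
ft_force: [0.3, -0.0, -0.0]
grip_width: 0.0609
grip_force: 0.0
```

View pics/side2.png

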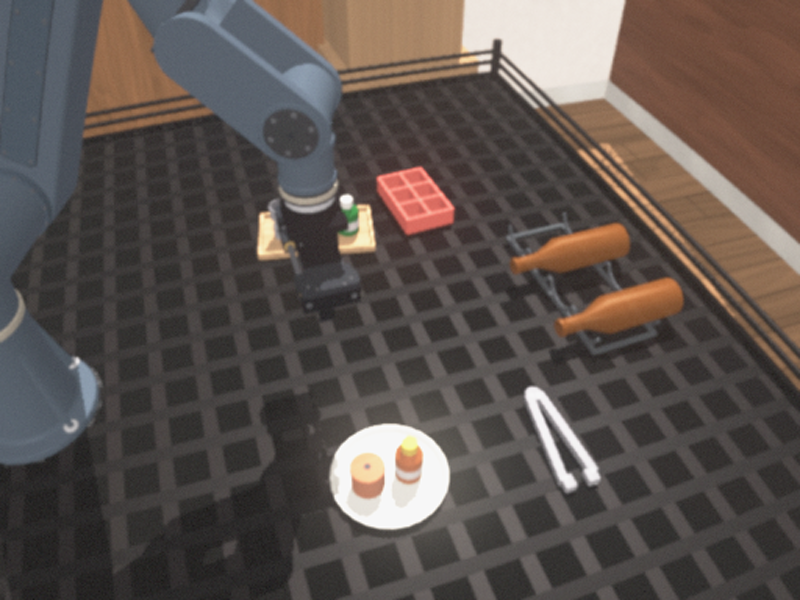

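View pics/top2.png

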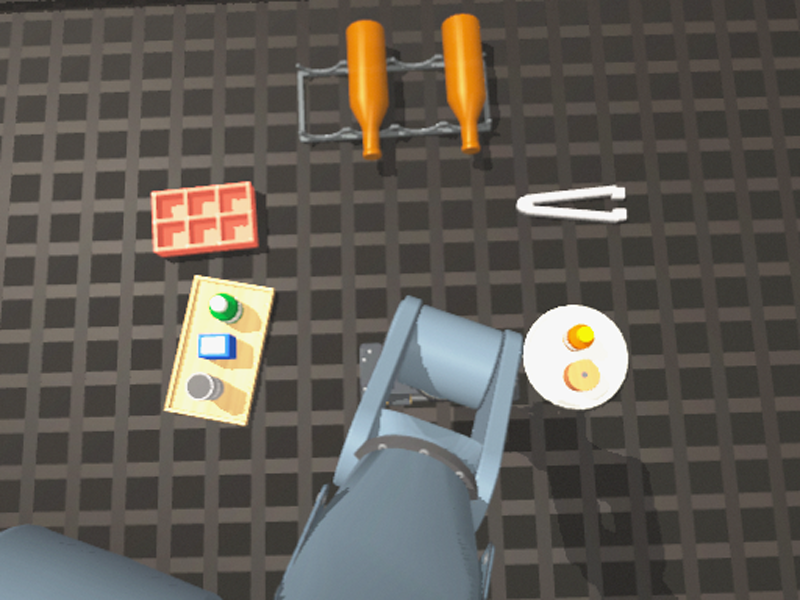

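The top view shows the bottle, carton and jigger in a row in the tray at (223,308), (216,346) and (203,387). The amber bottle and tin are in the dish at (580,336) and (582,376). All stand upright, and the tongs, mould and rack haven't moved.

```bash
python3 -m pendant '[[[0,0,-0.01,0,0,0,0.7],[0,0,0,0,0,0,0.7],[0,0,0,0,0,0,0.7],[0,0,0,0,0,0,0.7],[0,0,0,0,0,0,0.7]]]' && python3 -c "
from rig import hand_in
print(hand_in())"
```

```text
time: 37.22
position: [0.4651, -0.0654, 0.1689]
tool_rot: [0.001, 1.0, 0.0, -0.0]
ft_force: [0.5, -0.3, -0.5]
grip_width: 0.0611
grip_force: 0.0
the job is handed in; nothing more can be done
None
```

I handed the job in at about 37 s: in the last pictures the amber bottle and copper tin stand upright in the dish, the green bottle, carton and jigger stand upright in the tray, and the tongs, mould and rack look undisturbed (`hand_in` returned no verdict).

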